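Snap a spring-loaded perch back into the budgie's perch stand

ROBOT

A 6-joint arm with a two-finger parallel gripper is mounted at the origin on the work surface. World frame = base frame: x ahead of the robot, y to its left, z up, the work surface at z = 0. Lengths are in m, angles in rad, forces in N, time in s.
With the tool pointing down it reaches from about 0.375 to 0.9 m from the base axis. Payload 3.1 kg.
Tool frame: the origin (TCP) lies midway between the tips of the shut fingers; the grasp point (between the pads) lies 19 mm behind it; x points along the fingers, z is the direction in which the jaws open and shut, and the axes are right-handed (so a half turn about x gives the same grasp; the last joint's range is limited). The gripper opens to 85 mm and grips with 20 to 120 N. Pads are 22 mm wide; open, the fingers measure 114 mm over their backs; the gripper's body (76 mm by 85 mm) begins 54 mm behind the grasp point. The pads swing forward as they close: fully open they stand 13 mm farther back than shut.
Start: joints at [-1.437, 0.527, 1.433, -0, 1.181, -0.178], TCP at [0.192, -0.595, 0.231] pointing down, gripper open.
Joint ranges: [-3.08, 3.08], [-0.75, 2.2], [0.22, 2.44], [-1.43, 4.57], [0, 2.65], [-2.85, 2.85]. Speed limits (rad/s): [2.79, 2.79, 3.14, 3.14, 3.14, 3.14].

INTERFACE

Orientations are given as a unit quaternion [x, y, z, w].
In Python, from station import telemetry, optics, manip gives the robot as it stands.
- The arm moves only by the tool step_arm, never from a script. Its argument "commands" is a list of rows, each a list of 4 numbers: the shift along the tool's x, y, z in m, then the turn about the tool's x in rad. A call has 1 to 8 rows; each row is the pose to reach, as a shift and turn from the pose measured when the call began, along the tool's axes at that moment; what a row does not reach only later rows make up. A row lasts 1/12 s, in which the tool goes at most 41.7 mm and 7.16 degrees, less where a joint would pass 70% of its speed; a pose out of reach is approached as far as the arm can. A call with a gripper value outside its range is refused whole. "jaw" is the finger opening in m, from 0 to 0.0854, set as the call begins (left out, the last holds). The fingers move at their own pace and stop on an object; "grip_force" is the grip in N (left out, the last holds). Time passes only in rows, so rows that repeat a pose let the fingers close. It gives the time, the measured TCP pose, the force and the opening at its end, in the units of the state.
- telemetry.sense(): the state, without advancing time (a new reading comes with each control period).
- optics.snapshot(name): name is "scene" or "top" or "wrist"; returns the picture (384x512x3 uint8, red, green, blue); there is no depth.
- optics.camera_params(name): a dict with "mtx" (3x3 intrinsics, pixels), "origin" and "attitude" of the camera in the world. Camera axes: x right, y down, z forward; pixel columns grow to the right and rows downward; lengths in m; the calibration is good to about 2 mm. A picture is of the moment at which its call begins: read the wrist's pose just before it. camera_params takes no time and is no camera call; for the wrist camera it gives the pose at the moment of the call.
- manip.sign_off(): hands the job in, once; it reports no verdict.
The state is a dict: "t": time; "q": joint angles; "qd": joint speeds; "tau": joint torques, N m; "tcp_pos": TCP position; "tool_rot": TCP orientation; "force": force on the tool from outside, world axes, zero at the start; "ft_torque": the same for the moment, N m; "finger_gap": opening from 0.0 (shut) to 1.0 (fully open).
Only numpy, scipy, OpenCV 4.12 (cv2) and the standard library are available. Lean on these libraries where they do the work, as an engineer would, in place of code of your own. Each camera call takes 0.05 s, during which the arm holds its last target.

TASK

Take the freshly washed perch from its drying rest and spring it back into the perch stand: put its sprung steel end into one end cup, press it in just hard enough for the other end to pass the opposite cup, let it spring out into that cup and let go, so that the perch hangs level between both cups, held by its own spring. Press gently: once the spring is fully in, do not ram the plastic cups, and leave the feeding cup, ramekin, swing and rattle where they are.

Things in the scene. Friction and masses are not known exactly. Their poses are not given: they have to be found in the camera images.
- perch_center (a point): Loose bamboo perch, about 0.1 kg: square bar 16 x 16 mm, 170 mm long, with a round-ended steel pin 11 mm thick on its axis at each end. Point: centre of the bar; y axis along the perch. Whole length 212 mm free, 194 mm compressed. At the start it lies level in the drying rest, centre 65 mm above the table.
- perch_fixed_tip (a point): Tip of the pin that does not move, at the perch's -y end: 99 mm from the centre of the bar, standing 14 mm out of the bar.
- perch_spring_end (a point): Middle of the bar's +y end face, 85 mm from its centre, from which the spring plunger sticks out. Its tip is 113 mm from the bar's centre when free, 95 mm when fully in (18 mm travel). Pushing it in takes 1.5 N at first, rising 0.7 N per mm to 14 N at full travel; then it is solid. It is damped: 0.08 N more per mm/s.
- foot: Perch stand: fixed wooden foot 85 x 310 mm with a cream plastic holder clamped on it: cross-bar 252 mm along y, 34 mm wide, top 32 mm above the table; at each end an upright 34 mm wide, 14 mm thick, 91 mm high, with a round end cup; the like cups face each other along y. Origin: centre of the foot's underside. The cups stand at most 22 N in all from the perch.
- foot_axis (a point): Point on the cup axis, 75 mm above the centre of the foot; y = cup axis, z up. Cups: 8 mm deep, inside radius 9 mm at the floor, 10.5 at the mouth, outside 14.5; floors 208 mm apart, mouths 192. The holder is clamped up to 25 mm either way along y from the foot's centre; where is not measured: feel for the cup (or see it). Either pin may go in either cup.
- rest: Fixed wooden drying rest, base 60 x 150 x 10 mm, origin at the centre of its underside; two uprights 10 mm thick and 50 mm wide across y = +58 and -58 mm, each with a notch 26 mm wide, 12 mm deep, whose floor is 57 mm above the table and carries the perch; horn tops at 69 mm. The perch lies along its y axis.
- feed_cup: Stainless steel feeding cup, 70 mm across, 45 mm high, origin at the centre of its underside. Leave it.
- ramekin: Beige ceramic ramekin, 84 mm across, 45 mm high, origin at the centre of its underside. Leave it.
- rattle: Small orange plastic rattle lying flat, 110 mm long, 46 mm wide, 18 mm high, origin at the underside near its middle. Leave it.
- swing: Bamboo swing lying flat: a triangle 120 mm wide and 100 mm high, 12 mm thick; origin at the middle of its bar. Leave it.
Not all that is in view belongs to the job. Leave any turquoise look-alike of the rest alone.

How it is judged:
On the way:
1. the perch is lifted out of the drying rest (distance of perch_center from where it was at the start of the episode above 0.06 m and contact force between perch and rest below 0.05 N), for 0.2 s.
At the end, for the whole second after the job is handed in: One pin sits in each end cup: perch centre within 5 mm of the cup axis sideways, 5 mm up, 6 mm down, and 35 mm of the foot's middle along it; axes within 0.04 rad; pressed on the stand with over 1 N by its spring, below 10 mm/s, and let go (x of perch_center in the frame of foot_axis between -0.005 and 0.005 m and z of perch_center in the frame of foot_axis between -0.006 and 0.005 m and y of perch_center in the frame of foot_axis between -0.035 and 0.035 m and angle between the y axis of perch_center and the y axis of foot_axis, either way round below 0.04 rad and linear speed of perch below 0.01 m/s and contact force between perch and foot above 1 N and contact force between perch and the fingers below 0.05 N); the robot touches nothing.
It fails at once if the perch presses on the perch stand with more than 22 N (contact force between perch and foot above 22 N).
It fails at once if the feeding cup, ramekin, rattle or swing is shifted by more than 20 mm (distance of any of feed_cup, ramekin, rattle, swing from where it was at the start of the episode above 0.02 m).
It also fails if it takes over 61 s, if anything falls off the work surface, if the arm or the gripper's body presses on something with over 40 N, if the wrist force passes 120 N, or if a joint passes its speed limit or range.

## Working session

There is one attempt and no reset: what is moved stays moved. The work goes in short steps, Python scripts to look and compute and a tool call to move; the robot and the scene stay as the last step left them, time stands still between calls to the robot, and variables do not carry over. Pictures are saved under pics/ and viewed, and the job is handed in when it is done.

Besides the shell and the picture viewer there is one more tool, called after ">>>" as name(argument=value, ...), one argument or row to a line, values as JSON. step_arm: Moves the arm, as the interface text tells. Its arguments: {"type":"object","properties":{"commands":{"type":"array","items":{"type":"array","items":{"type":"number"}}},"jaw":{"type":"number"},"grip_force":{"type":"number"}},"required":["commands"]}

```bash
mkdir -p pics; ls; cat > h.py <<'E'
import numpy as np,cv2
from station import telemetry, optics, manip
from scipy.spatial.transform import Rotation as R
def snap(n,f):
    im=optics.snapshot(n); cv2.imwrite('pics/'+f,im[:,:,::-1]); return im
def cam(n):
    p=optics.camera_params(n); a=np.array(p['attitude'],float)
    Rm=R.from_quat(a).as_matrix() if a.size==4 else a.reshape(3,3)
    return np.array(p['mtx']),np.array(p['origin']),Rm
def atz(c,u,v,z):
    K,o,Rm=c; d=Rm@np.linalg.inv(K)@np.array([u,v,1.]); return o+d*(z-o[2])/d[2]
def proj(c,p):
    K,o,Rm=c; q=K@(Rm.T@(np.array(p)-o)); return q[:2]/q[2]
E
python3 - <<'E'
from h import *
print(telemetry.sense())
for n in ['scene','top','wrist']:
    c=cam(n); snap(n,n+'0.png'); print(n,optics.camera_params(n))
E
```

```text
pics
{'t': 0.0, 'q': array([-1.43650906e+00,  5.28477233e-01,  1.43390719e+00,  1.15868887e-06,
        1.18140527e+00, -1.78528250e-01]), 'qd': array([ 1.39726076e-03,  8.63736508e-05,  1.00432965e-03,  1.13457162e-03,
       -1.42663301e-03,  2.15168816e-04]), 'tau': array([-5.70056727e-04, -4.42346370e+01, -1.78026402e+01, -3.55547263e-04,
        8.39691114e-03,  2.97043776e-06]), 'tcp_pos': array([ 0.19225019, -0.59393975,  0.23032527]), 'tool_rot': array([ 0.41657261,  0.57231829, -0.41544954,  0.57124489]), 'force': array([-0.11628742,  0.45430018,  0.39447449]), 'ft_torque': array([-0.01344194,  0.02308181,  0.0062586 ]), 'finger_gap': 1.0010335797072243}
scene {'mtx': array([[388.58045227,   0.        , 251.79008185],
       [  0.        , 388.58045227, 194.69783794],
       [  0.        ,   0.        ,   1.        ]]), 'origin': array([ 1.2167899 , -0.68082081,  0.92157801]), 'attitude': array([ 0.8416845 ,  0.34137074, -0.15934703, -0.38683556])}
top {'mtx': array([[489.03926656,   0.        , 268.53221503],
       [  0.        , 489.03926656, 184.00288341],
       [  0.        ,   0.        ,   1.        ]]), 'origin': array([0.40016135, 0.00659009, 1.70176129]), 'attitude': array([-0.70304241,  0.71026339, -0.02779849,  0.02201214])}
wrist {'mtx': array([[319.84678744,   0.        , 261.21185159],
       [  0.        , 319.84678744, 190.38819613],
       [  0.        ,   0.        ,   1.        ]]), 'origin': array([ 0.25765411, -0.57220692,  0.37085527]), 'attitude': array([ 0.80088344, -0.58255885, -0.08235594,  0.11148274])}
```

View pics/scene0.png

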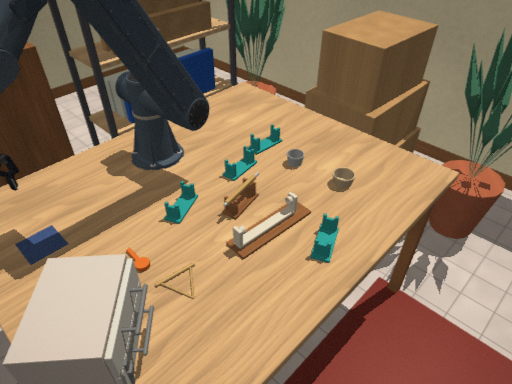

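View pics/top0.png

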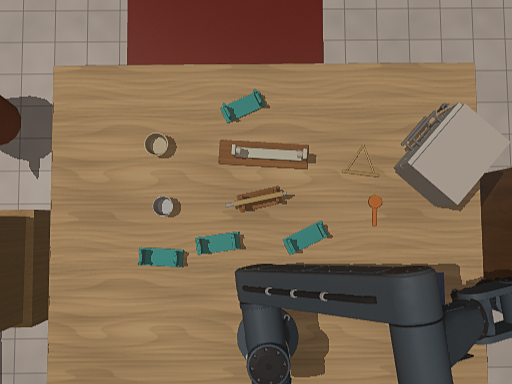

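View pics/wrist0.png

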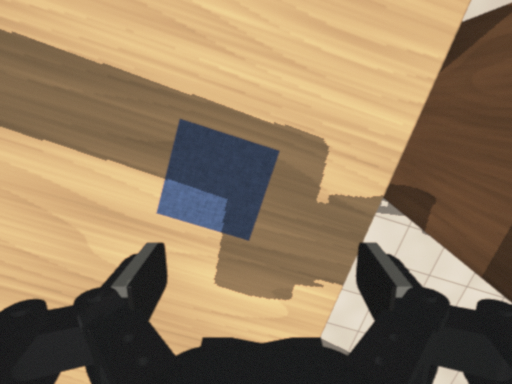

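Scene: the only brown wooden rest, at top (260,199), carries the perch. Four turquoise look-alikes are at top (243,105), (306,237), (218,243) and (161,257). The stand is at (264,154). I'll confirm in an enlarged crop.

```bash
python3 - <<'E'
import cv2
a=cv2.imread('pics/top0.png'); cv2.imwrite('pics/topc.png',cv2.resize(a[125:225,210:330],None,fx=6.5,fy=6,interpolation=cv2.INTER_CUBIC)[:600,:800])
a=cv2.imread('pics/scene0.png'); cv2.imwrite('pics/scenec.png',cv2.resize(a[160:260,200:330],None,fx=6,fy=6,interpolation=cv2.INTER_CUBIC))
E
```

```text
(no output)
```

View pics/topc.png

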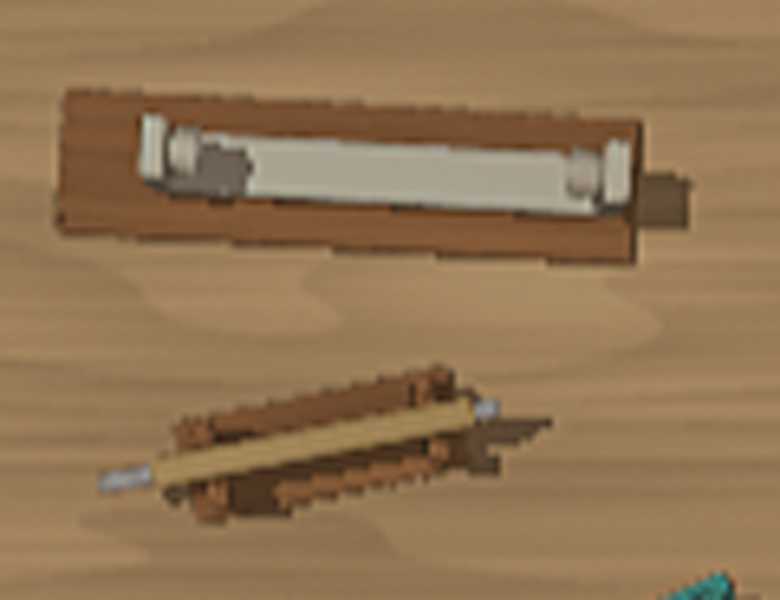

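View pics/scenec.png

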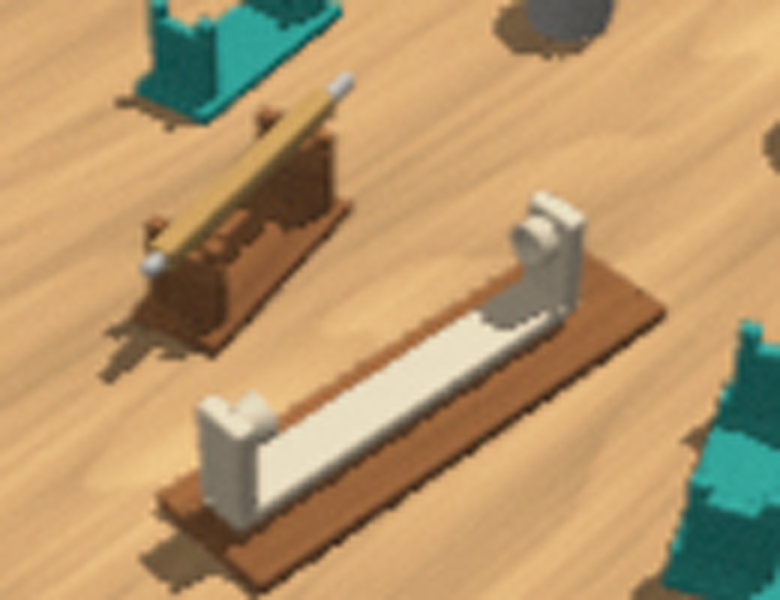

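```bash
python3 - <<'E'
from h import *
c=cam('top')
f=lambda u,v:((u+.5)/6.5-.5+210,(v+.5)/6-.5+125)
def P(u,v,z):return atz(c,*f(u,v),z)
a=P(152,473,.073);b=P(472,410,.073);print('bar',a,b,(a+b)/2,np.linalg.norm(a-b),np.degrees(np.arctan2(*(a-b)[[1,0]])))
a=P(100,485,.065);b=P(498,408,.065);print('tips',a,b,np.linalg.norm(a-b),np.degrees(np.arctan2(*(a-b)[[1,0]])))
a=P(152,148,.091);b=P(617,175,.091);print('uprights',a,b,(a+b)/2,np.linalg.norm(a-b),np.degrees(np.arctan2(*(a-b)[[1,0]])))
F=[P(*q,.018) for q in [(66,90),(642,122),(635,264),(58,232)]];print('foot',np.mean(F,0),[np.linalg.norm(F[i]-F[i-1]) for i in range(4)],F)
d=(F[0]+F[3]-F[1]-F[2])/2;print(np.degrees(np.arctan2(d[1],d[0])))
E
```

```text
bar [0.45145937 0.11169546 0.073     ] [ 0.48478703 -0.05259839  0.073     ] [0.4681232  0.02954854 0.073     ] 0.1676400964604574 101.46707777838903
tips [0.44530215 0.13897311 0.065     ] [ 0.48618606 -0.0663142   0.065     ] 0.20931883345774005 101.26335122328594
uprights [0.63049498 0.10956883 0.091     ] [ 0.61322367 -0.12760733  0.091     ] [ 0.62185932 -0.00901925  0.091     ] 0.23780418688707683 85.83503804151091
foot [0.62312976 0.00860972 0.018     ] [np.float64(0.08268943549026901), np.float64(0.3082477168741677), np.float64(0.08270505037084114), np.float64(0.30771792332237197)] [array([0.67517253, 0.15995431, 0.018     ]), array([ 0.65364404, -0.1475407 ,  0.018     ]), array([ 0.57109459, -0.14246986,  0.018     ]), array([0.59260786, 0.16449512, 0.018     ])]
85.99308396764833
```

```bash
cat >> h.py <<'E'
def tool():
    s=telemetry.sense(); return s,np.array(s['tcp_pos']),R.from_quat(s['tool_rot']).as_matrix()
def goto(p,jawdeg=None):
    """tool-frame shift to world p; turn so tool z azimuth = jawdeg (mod 180)"""
    s,t,M=tool(); sh=M.T@(np.array(p)-t); tr=None
    if jawdeg is not None:
        az=np.degrees(np.arctan2(M[1,2],M[0,2])); d=(jawdeg-az+90)%180-90; tr=-np.radians(d) # tool x down
        print('az',az,'dworld',d)
    print('shift',sh.round(4),'turn',tr,'t',s['t'],'tcp',t.round(4),'F',np.round(s['force'],2),'gap',round(s['finger_gap'],3),'q',np.round(s['q'],2))
E
python3 - <<'E'
from h import *
s,t,M=tool();print(M.round(3))
c=cam('top')
for z in(0,.2,.3):print([atz(c,u,v,z)[:2].round(2) for u,v in[(458,208),(395,170),(450,105),(508,150)]])
goto([.468,.03,.25],11.4)
E
```

```text
[[-0.     0.951  0.308]
 [ 0.002  0.308 -0.951]
 [-1.     0.    -0.002]]
[array([ 0.43, -0.67]), array([ 0.56, -0.45]), array([ 0.79, -0.65]), array([ 0.63, -0.85])]
[array([ 0.43, -0.59]), array([ 0.55, -0.4 ]), array([ 0.75, -0.58]), array([ 0.6 , -0.75])]
[array([ 0.42, -0.55]), array([ 0.54, -0.37]), array([ 0.72, -0.54]), array([ 0.59, -0.7 ])]
az -72.07982914719307 dworld 83.47982914719307
shift [-0.0184  0.4544 -0.509 ] turn -1.4569978776208492 t 0.15 tcp [ 0.1923 -0.5941  0.2305] F [-0.53  0.29 -0.19] gap 0.998 q [-1.44  0.53  1.43  0.    1.18 -0.18]
```

>>> step_arm(
  commands=[
    [-0.001,0.025,-0.028,-0.08],
    [-0.002,0.05,-0.056,-0.16],
    [-0.003,0.075,-0.084,-0.24],
    [-0.004,0.1,-0.112,-0.32],
    [-0.005,0.125,-0.14,-0.4],
    [-0.006,0.15,-0.168,-0.48],
    [-0.008,0.175,-0.196,-0.56],
    [-0.009,0.2,-0.224,-0.64],
  ],
  jaw=0.0854,
)

```text
t: 0.82
tcp_pos: [0.314, -0.3177, 0.24]
tool_rot: [0.215, 0.674, -0.213, 0.674]
force: [1.4, 0.0, 0.3]
finger_gap: 1.004
```

```bash
python3 -c "
from h import *
goto([.468,.03,.25],11.4)"
```

```text
az -35.21677137810367 dworld 46.616771378103664
shift [-0.0094  0.3729 -0.0746] turn -0.8136161471973634 t 0.8167 tcp [ 0.314  -0.3177  0.24  ] F [1.42 0.04 0.27] gap 1.004 q [-1.04  0.28  1.85  0.    1.02 -0.43]
```

>>> step_arm(
  commands=[
    [-0.001,0.037,-0.0075,-0.09],
    [-0.002,0.075,-0.015,-0.18],
    [-0.003,0.112,-0.0225,-0.27],
    [-0.004,0.149,-0.03,-0.36],
    [-0.005,0.186,-0.037,-0.45],
    [-0.006,0.224,-0.045,-0.54],
    [-0.007,0.261,-0.052,-0.63],
    [-0.008,0.298,-0.06,-0.71],
  ],
)

```text
t: 1.48
tcp_pos: [0.4372, -0.0378, 0.2486]
tool_rot: [-0.035, 0.706, 0.036, 0.706]
force: [0.5, -0.7, 0.3]
finger_gap: 0.997
```

>>> step_arm(
  commands=[
    [0.0,0.035,-0.052,-0.1],
    [0.0,0.035,-0.052,-0.1],
    [0.0,0.035,-0.052,-0.1],
    [0.0,0.035,-0.052,-0.1],
  ],
)

```text
t: 1.82
tcp_pos: [0.381, -0.0072, 0.2486]
tool_rot: [-0.07, 0.704, 0.072, 0.704]
force: [0.3, 0.2, 0.5]
finger_gap: 1.004
```

```bash
python3 -c "
from h import *
goto([.468,.03,.25],11.4)
c=cam('wrist');snap('wrist','w1.png')
for y in(113,85,-85,-99):
  a=np.radians(101.4);p=np.array([.468+y/1e3*np.cos(a),.03+y/1e3*np.sin(a),.065]);print(proj(c,p))"
```

```text
az 11.527231390616794 dworld -0.12723139061679944
shift [-0.0013  0.0191  0.0927] turn 0.0022206066781541695 t 1.8167 tcp [ 0.381  -0.0072  0.2486] F [0.3  0.17 0.47] gap 1.004 q [-0.32  0.17  1.98  0.    1.   -0.52]
[362.8050582   29.99843122]
[360.17014611  62.52815493]
[346.65450316 229.38766165]
[345.70018841 241.1693053 ]
```

View pics/w1.png

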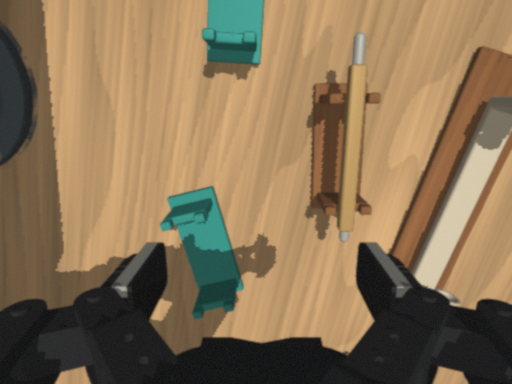

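The perch is at wrist (360,33)–(345,240): long spring pin at the far (+y) end, in the brown rest, as predicted to within about 2 px.

```bash
python3 -c "
from h import *
c=cam('wrist')
a=atz(c,357.5,65,.073);b=atz(c,346,232,.073);print(a,b,(a+b)/2,np.linalg.norm(a-b),np.degrees(np.arctan2(*(a-b)[[1,0]])))
a=atz(c,360,32,.065);b=atz(c,345,241,.065);print(a,b,np.linalg.norm(a-b),np.degrees(np.arctan2(*(a-b)[[1,0]])))
goto([.468,.03,.15],11.4)
import cv2
im=cv2.imread('pics/w1.png');cv2.imwrite('pics/w1c.png',cv2.resize(im[10:250,290:512],None,fx=2.5,fy=2.5))
"
```

```text
[0.44922823 0.10845766 0.073     ] [ 0.48386671 -0.054842    0.073     ] [0.46654747 0.02680783 0.073     ] 0.16693293404969345 101.97585135419835
[0.44559047 0.13761536 0.065     ] [ 0.48863594 -0.06835878  0.065     ] 0.21042400065594674 101.80405854447255
az 11.464931062757131 dworld -0.06493106275712535
shift [0.0991 0.0203 0.0912] turn 0.0011332608319309045 t 1.8667 tcp [ 0.3825 -0.0081  0.249 ] F [ 0.28  0.08 -0.08] gap 0.999 q [-0.32  0.17  1.98  0.    1.   -0.52]
```

View pics/w1c.png

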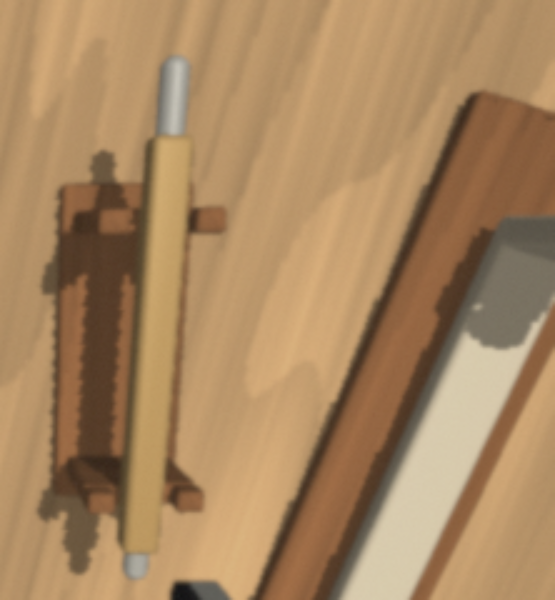

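>>> step_arm(
  commands=[
    [0.02,0.004,0.03,0.0],
    [0.05,0.012,0.06,0.0],
    [0.08,0.0185,0.09,0.0],
    [0.1,0.0185,0.0907,-0.002],
    [0.1,0.0185,0.0907,-0.002],
    [0.1,0.0185,0.0907,-0.002],
  ],
)

```text
t: 2.37
tcp_pos: [0.4677, 0.0276, 0.148]
tool_rot: [-0.07, 0.704, 0.072, 0.703]
force: [-0.7, 0.3, 0.3]
finger_gap: 1.0
```

```bash
python3 -c "
from h import *
goto([.4675,.028,.045],11.6)"
```

```text
az 11.5336763762201 dworld 0.06632362377989409
shift [0.103  0.0003 0.    ] turn -0.001157565606813159 t 2.3667 tcp [0.4677 0.0276 0.148 ] F [-0.72  0.34  0.3 ] gap 1.0 q [-0.18  0.46  1.9   0.    0.79 -0.38]
```

>>> step_arm(
  commands=[
    [0.03,0,0,0],
    [0.06,0,0,0],
    [0.085,0,0,0],
    [0.098,0,0,0],
    [0.103,0,0,0],
    [0.103,0,0,0],
  ],
)

```text
t: 2.87
tcp_pos: [0.4678, 0.027, 0.0454]
tool_rot: [-0.07, 0.704, 0.071, 0.703]
force: [-0.1, 0.3, -0.1]
finger_gap: 0.999
```

>>> step_arm(
  commands=[
    [0,0,0,0],
    [0,0,0,0],
    [0,0,0,0],
    [0,0,0,0],
    [0,0,0,0],
    [0,0,0,0],
    [0,0,0,0],
    [0,0,0,0],
  ],
  jaw=0.005,
  grip_force=50,
)

```text
t: 3.53
tcp_pos: [0.468, 0.027, 0.046]
tool_rot: [-0.07, 0.704, 0.071, 0.703]
force: [0.1, -0.5, 4.7]
finger_gap: 0.182
```

```bash
python3 -c "
from h import *
goto([.4675,.028,.15],11.6);snap('wrist','w2.png');snap('scene','s2.png')"
```

```text
az 11.458833431645425 dworld 0.14116656835457775
shift [-0.1039  0.0012 -0.0003] turn -0.002463821411529016 t 3.5333 tcp [0.468 0.027 0.046] F [ 0.08 -0.52  4.7 ] gap 0.182 q [-0.18  0.66  1.96  0.    0.52 -0.38]
```

View pics/w2.png

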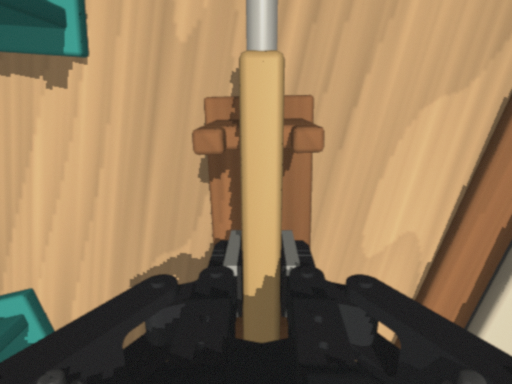

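Grip is good: the bar sits between the pads, with its end at wrist (262,52). Next I lift.

```bash
python3 -c "
from h import *
c=cam('wrist');s,t,M=tool()
for y in(80,85,90): 
  print(y,proj(c,t+M@[-.019-.008,y/1e3,0]),proj(c,t+M@[-.019-.008,-y/1e3,0]))
print(M.round(3))
"
```

```text
80 [263.98923833  69.92985968] [263.18092008 432.30930228]
85 [264.02541809  53.71000839] [263.16321502 440.24670694]
90 [264.06255834  37.05955844] [263.14582801 448.04152728]
[[-0.001 -0.199  0.98 ]
 [ 0.001  0.98   0.199]
 [-1.     0.001 -0.   ]]
```

>>> step_arm(
  commands=[
    [-0.01,0,0,0],
    [-0.03,0,0,0],
    [-0.06,0,0,0],
    [-0.09,0,0,0],
    [-0.105,0,0,0],
    [-0.105,0,0,0],
    [-0.105,0,0,0],
  ],
)

```text
t: 4.22
tcp_pos: [0.4682, 0.0269, 0.1515]
tool_rot: [-0.07, 0.703, 0.071, 0.704]
force: [-0.3, -0.2, -1.6]
finger_gap: 0.18
```

```bash
python3 -c "
from h import *
goto([.4675,.028,.15],11.6);snap('wrist','w3.png');snap('scene','s3.png')
im=cv2.imread('pics/s3.png');cv2.imwrite('pics/s3c.png',cv2.resize(im[110:260,180:340],None,fx=4,fy=4,interpolation=2))"
```

```text
az 11.471044231598611 dworld 0.1289557684013829
shift [ 0.0015  0.0012 -0.0005] turn -0.002250702748043396 t 4.2167 tcp [0.4682 0.0269 0.1515] F [-0.27 -0.21 -1.6 ] gap 0.18 q [-0.18  0.45  1.9   0.    0.79 -0.38]
```

View pics/w3.png

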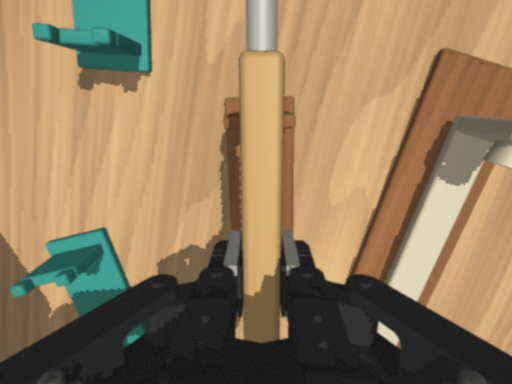

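View pics/s3c.png

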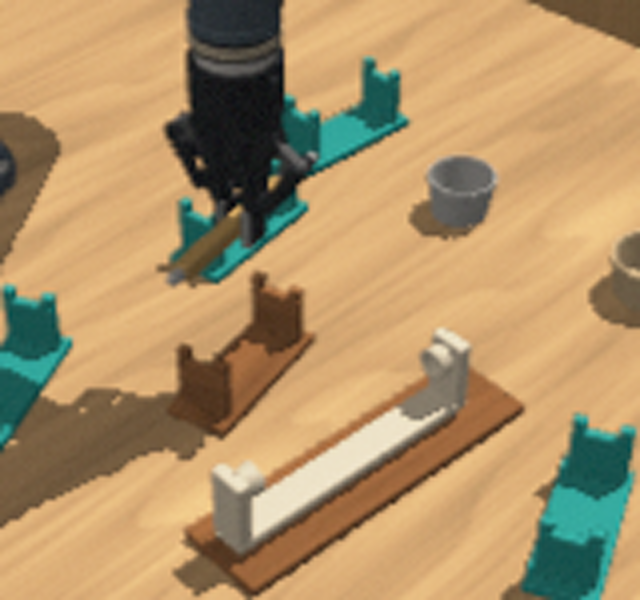

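```bash
cat >> h.py <<'E'
H=np.array([.6219,-.009]); AZ=85.9
def target(tip_s,yaw,z,lat=0.,sp=.113):
    """TCP for spring tip at tip_s along stand axis (m), perch az AZ+yaw deg"""
    a=np.radians(AZ);u=np.array([np.cos(a),np.sin(a)]);n=np.array([np.sin(a),-np.cos(a)])
    b=np.radians(AZ+yaw);p=np.array([np.cos(b),np.sin(b)])
    c=H+tip_s*u+lat*n-(sp+.0004)*p
    return [c[0],c[1],z],AZ+yaw-90
E
python3 -c "
from h import *
print(target(.09,10,.14));goto(*target(.09,10,.14))"
```

```text
([np.float64(0.6399914436616155), np.float64(-0.032029628997302606), 0.14], 5.900000000000006)
az 11.460249840987753 dworld -5.560249840987751
shift [ 0.0093 -0.0923  0.1579] turn 0.09704466695872742 t 4.3167 tcp [0.467  0.0271 0.1499] F [-0.11  0.65 -0.87] gap 0.181 q [-0.18  0.45  1.9   0.    0.79 -0.38]
```

>>> step_arm(
  commands=[
    [0.0,-0.015,0.026,0.016],
    [0.0,-0.031,0.053,0.032],
    [0.002,-0.046,0.079,0.048],
    [0.005,-0.062,0.105,0.065],
    [0.007,-0.077,0.132,0.081],
    [0.009,-0.092,0.158,0.097],
    [0.009,-0.092,0.158,0.097],
    [0.009,-0.092,0.158,0.097],
  ],
)

```text
t: 4.98
tcp_pos: [0.6399, -0.0322, 0.1373]
tool_rot: [-0.035, 0.709, 0.037, 0.704]
force: [-0.7, -0.0, -1.4]
finger_gap: 0.179
```

```bash
python3 -c "
from h import *
goto(*target(.09,10,.14));c=cam('wrist');snap('wrist','w4.png')
im=cv2.imread('pics/w4.png');cv2.imwrite('pics/w4c.png',cv2.resize(im[:200,160:420],None,fx=3,fy=3,interpolation=2))
np.savez('w4.npz',K=c[0],o=c[1],R=c[2])"
```

```text
az 5.867200743328207 dworld 0.03279925667179384
shift [-0.0027  0.0001  0.    ] turn -0.0005724550211295197 t 4.9833 tcp [ 0.6399 -0.0322  0.1373] F [-0.65 -0.01 -1.45] gap 0.179 q [-0.22  0.66  1.47  0.    1.02 -0.33]
```

View pics/w4c.png

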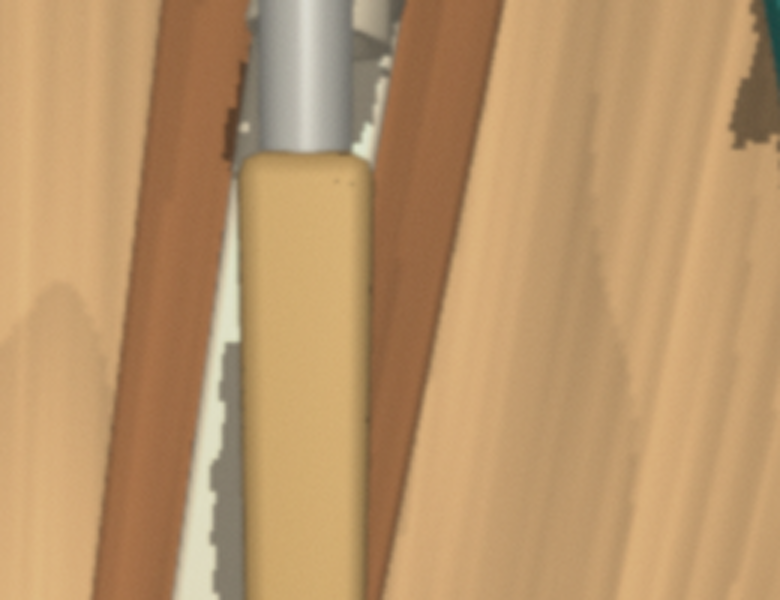

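View pics/w4.png

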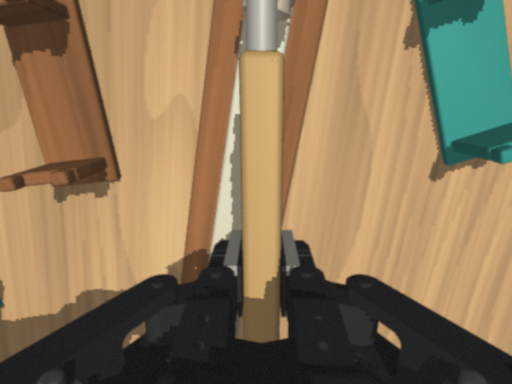

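>>> step_arm(
  commands=[
    [-0.01,0.02,-0.02,0],
    [-0.02,0.05,-0.04,0],
    [-0.03,0.08,-0.06,0],
    [-0.03,0.08,-0.06,0],
    [-0.03,0.08,-0.06,0],
  ],
)

```text
t: 5.45
tcp_pos: [0.5674, 0.0439, 0.1681]
tool_rot: [-0.036, 0.71, 0.039, 0.702]
force: [1.6, 0.4, -1.1]
finger_gap: 0.179
```

```bash
python3 -c "
from h import *
goto(*target(.09,10,.14));c=cam('wrist');snap('wrist','w5.png')
im=cv2.imread('pics/w5.png');cv2.imwrite('pics/w5c.png',cv2.resize(im[:240,240:500],None,fx=2.5,fy=2.5,interpolation=2))
np.savez('w5.npz',K=c[0],o=c[1],R=c[2])"
```

```text
az 6.079072654996725 dworld -0.1790726549967161
shift [ 0.027  -0.0834  0.0644] turn 0.0031254074299805713 t 5.45 tcp [0.5674 0.0439 0.1681] F [ 1.62  0.39 -1.09] gap 0.179 q [-0.12  0.54  1.63  0.    0.99 -0.23]
```

View pics/w5c.png

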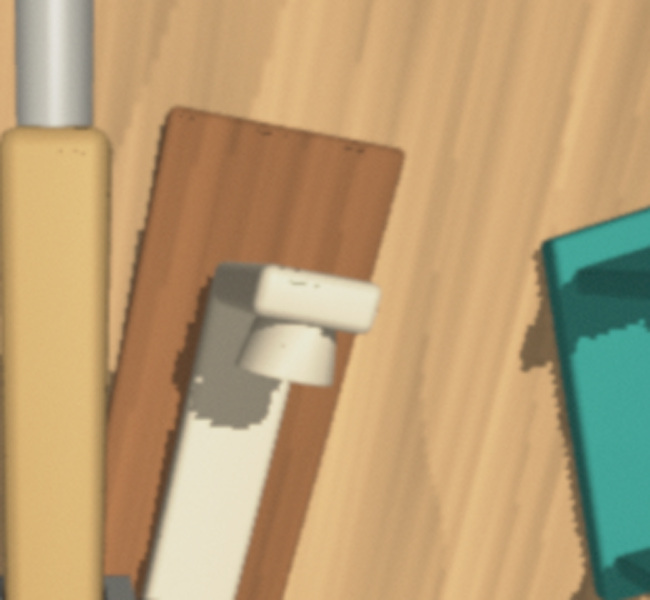

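```bash
python3 -c "
from h import *
d=np.load('w5.npz');c=(d['K'],d['o'],d['R'])
f=lambda q:((q[0]+.5)/2.5-.5+240,(q[1]+.5)/2.5-.5)
P=[atz(c,*f(q),.091) for q in[(265,266),(381,284),(370,332),(257,313)]]
print(np.round(P,4),np.mean(P,0),[np.linalg.norm(P[i]-P[i-1]).round(4) for i in range(4)])
e=P[1]-P[0]+P[2]-P[3];az=np.degrees(np.arctan2(e[1],e[0]));print('u az',az+90)
Q=[atz(c,*f(q),.075) for q in[(240,363),(332,385)]];print(np.round(Q,4),np.mean(Q,0),np.linalg.norm(Q[0]-Q[1]))
F=[atz(c,*f(q),.018) for q in[(172,106),(404,152)]];print('foot',np.mean(F,0),np.linalg.norm(F[0]-F[1]),F)
a=np.radians(AZ);u=np.array([np.cos(a),np.sin(a)]);n=np.array([np.sin(a),-np.cos(a)])
for nm,X in(('up',np.mean(P,0)),('mouth',np.mean(Q,0)),('footend',np.mean(F,0))):print(nm,(X[:2]-H)@u,(X[:2]-H)@n)
# perch bar end check & axis
s,t,M=tool();print(proj(c,t+M@[-.027,.0854,0]))
"
```

```text
[[0.6138 0.1157 0.091 ]
 [0.6449 0.1144 0.091 ]
 [0.6447 0.1018 0.091 ]
 [0.6138 0.1035 0.091 ]] [0.62927933 0.10886137 0.091     ] [np.float64(0.0122), np.float64(0.0312), np.float64(0.0126), np.float64(0.031)]
u az 87.22257932005931
[[0.6153 0.0881 0.075 ]
 [0.6431 0.0847 0.075 ]] [0.62917784 0.08639512 0.075     ] 0.02803887586273106
foot [0.63159913 0.16108971 0.018     ] 0.08006735036131851 [array([0.59167755, 0.1640835 , 0.018     ]), array([0.67152071, 0.15809592, 0.018     ])]
up 0.1180873394715726 -0.0010663464853258404
mouth 0.09567132613058245 0.0004387062585032776
footend 0.17034787535029178 -0.0024866712590608563
[269.02590292  56.31739328]
```

```bash
sed -i 's/^H=.*/H=np.array([.6214,-.009]); AZ=85.9/' h.py; python3 -c "
from h import *
goto(*target(.086,10,.11))"
```

```text
az 6.006160069703871 dworld -0.10616006970386138
shift [ 0.0571 -0.086   0.0621] turn 0.0018528427504790627 t 5.5 tcp [0.5691 0.0428 0.1681] F [-0.27 -0.74 -1.03] gap 0.18 q [-0.12  0.54  1.63  0.    0.99 -0.23]
```

>>> step_arm(
  commands=[
    [0.0,-0.03,0.02,0],
    [0.01,-0.06,0.04,0],
    [0.03,-0.086,0.062,0.002],
    [0.057,-0.086,0.062,0.002],
    [0.057,-0.086,0.062,0.002],
    [0.057,-0.086,0.062,0.002],
  ],
)

```text
t: 6.0
tcp_pos: [0.6372, -0.0367, 0.1075]
tool_rot: [-0.034, 0.712, 0.038, 0.7]
force: [-0.2, -0.2, -0.2]
finger_gap: 0.179
```

```bash
python3 -c "
from h import *
goto(*target(.086,10,.056));snap('scene','s6.png');snap('top','t6.png')
im=cv2.imread('pics/s6.png');cv2.imwrite('pics/s6c.png',cv2.resize(im[140:270,200:340],None,fx=4.5,fy=4.5,interpolation=2))
goto(*target(.086,10,.056))
"
```

```text
az 5.797963057376274 dworld 0.10203694262372665
shift [0.0514 0.0002 0.0029] turn -0.0017808806074525714 t 6.0 tcp [ 0.6372 -0.0367  0.1075] F [-0.2  -0.15 -0.2 ] gap 0.179 q [-0.23  0.7   1.48  0.    0.97 -0.33]
az 5.882321121057591 dworld 0.017678878942419374
shift [ 0.0544 -0.0002  0.0008] turn -0.0003085546456067111 t 6.1 tcp [ 0.6389 -0.0361  0.1104] F [-0.35  0.68 -1.5 ] gap 0.173 q [-0.23  0.7   1.48  0.    0.97 -0.33]
```

View pics/s6c.png

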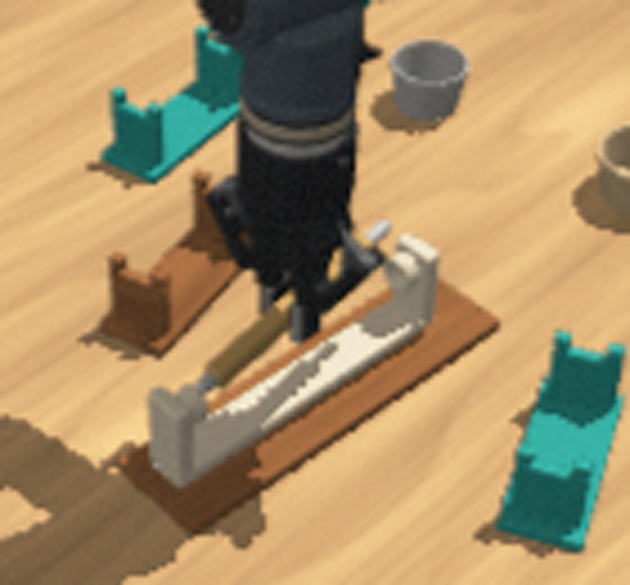

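```bash
python3 -c "
from h import *
c=cam('scene');s,t,M=tool();k=lambda p:((p-[200,140])*4.5).round(1)
for y in(.1134,.0854,-.0846,-.0986):print(y,(t+M@[-.019,y,0]).round(4),k(proj(c,t+M@[-.019,y,0])))
im=cv2.imread('pics/t6.png');cv2.imwrite('pics/t6c.png',cv2.resize(im[130:220,200:330],None,fx=6,fy=6,interpolation=2))
c=cam('top');k=lambda p:((p-[200,130])*6).round(1)
for y in(.1134,.0854,-.0846,-.0986):print(k(proj(c,t+M@[-.019,y,0])))
"
```

```text
0.1134 [0.6275 0.0767 0.1298] [388.2 220. ]
0.0854 [0.6304 0.0488 0.1297] [365.5 240.3]
-0.0846 [ 0.6478 -0.1203  0.129 ] [212.8 376.1]
-0.0986 [ 0.6492 -0.1342  0.129 ] [199.  388.4]
[254.1 110.2]
[305.7 104.5]
[618.2  69.8]
[643.8  67. ]
```

View pics/t6c.png

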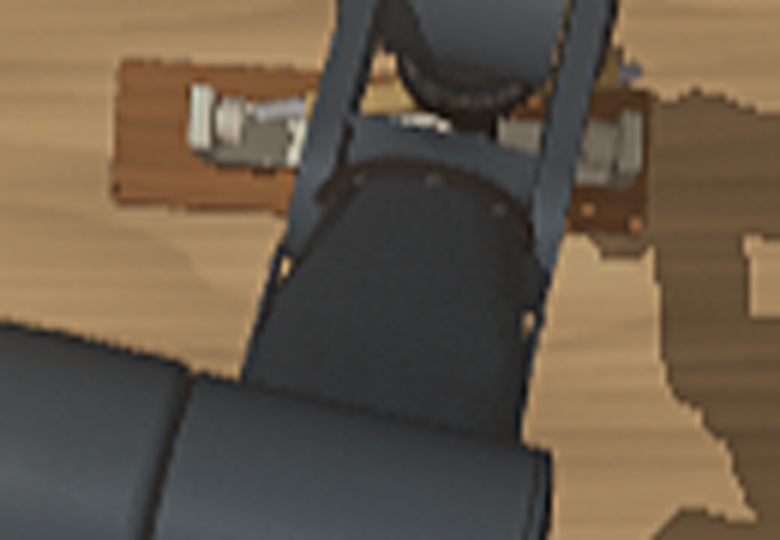

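The top crop shows the spring tip at (256,108), before the left cup at (235,120), and the fixed tip at (632,70), clear of the right upright at (630,140). Both match prediction, so I'll descend.

>>> step_arm(
  commands=[
    [0.015,0,0.001,0],
    [0.03,0,0.001,0],
    [0.042,0,0.001,0],
    [0.05,0,0.001,0],
    [0.054,0,0.001,0],
    [0.054,0,0.001,0],
    [0.054,0,0.001,0],
  ],
)

```text
t: 6.68
tcp_pos: [0.6396, -0.0357, 0.0567]
tool_rot: [-0.035, 0.71, 0.038, 0.703]
force: [-0.4, -0.1, -1.9]
finger_gap: 0.18
```

```bash
python3 -c "
from h import *
goto(*target(.086,10,.056));snap('scene','s7.png');snap('top','t7.png');snap('wrist','w7.png')
im=cv2.imread('pics/s7.png');cv2.imwrite('pics/s7c.png',cv2.resize(im[150:270,220:320],None,fx=5,fy=5,interpolation=2))
im=cv2.imread('pics/t7.png');cv2.imwrite('pics/t7c.png',cv2.resize(im[130:180,210:320],None,fx=7,fy=7,interpolation=2))
goto(*target(.1,10,.056))
"
```

```text
az 5.9040258259591285 dworld -0.004025825959118379
shift [ 0.0007 -0.0003 -0.0005] turn 7.026391809887434e-05 t 6.6833 tcp [ 0.6396 -0.0357  0.0567] F [-0.45 -0.11 -1.87] gap 0.18 q [-0.23  0.77  1.51  0.    0.87 -0.33]
az 5.888099598160316 dworld 0.011900401839682218
shift [0.0012 0.0138 0.0016] turn -0.00020770119441284508 t 6.8333 tcp [ 0.64   -0.0359  0.0572] F [ 0.42 -0.21  0.21] gap 0.176 q [-0.23  0.77  1.51  0.    0.87 -0.33]
```

View pics/s7c.png

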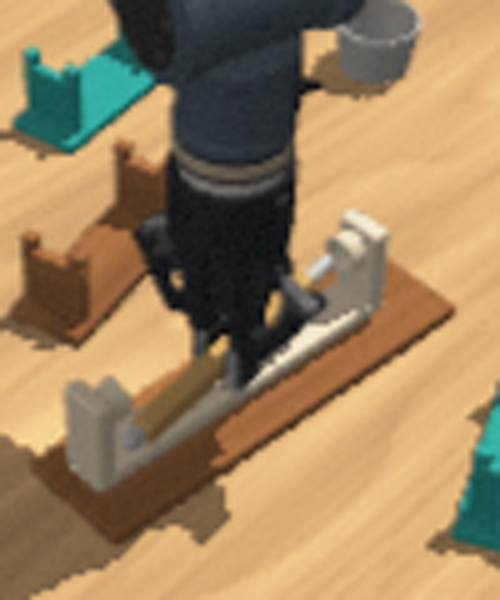

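View pics/t7c.png

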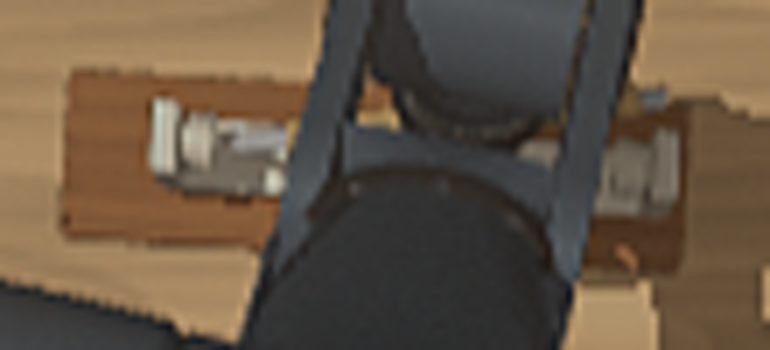

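View pics/w7.png

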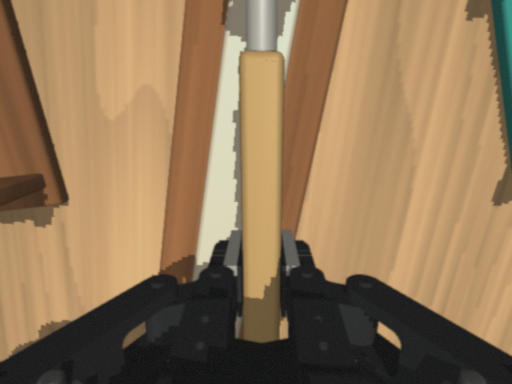

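The pin tip at top crop (232,139) is in line with the cup at (200,138). Now I insert.

>>> step_arm(
  commands=[
    [0.001,0.003,0.001,0],
    [0.001,0.006,0.0015,0],
    [0.001,0.009,0.0016,0],
    [0.001,0.011,0.0016,0],
    [0.001,0.0138,0.0016,0],
    [0.001,0.0138,0.0016,0],
  ],
)

```text
t: 7.33
tcp_pos: [0.6399, -0.0213, 0.0562]
tool_rot: [-0.035, 0.709, 0.038, 0.703]
force: [-0.2, -0.2, -1.7]
finger_gap: 0.178
```

```bash
python3 -c "
from h import *
goto(*target(.1,10,.056));snap('scene','s8.png');snap('top','t8.png')
im=cv2.imread('pics/s8.png');a=cv2.resize(im[180:240,260:310],None,fx=8,fy=8,interpolation=2)
im=cv2.imread('pics/t8.png');b=cv2.resize(im[135:175,225:275],None,fx=7.5,fy=7.5,interpolation=2)
o=np.zeros((480,780,3),np.uint8);o[:480,:400]=a;o[:300,400:775]=b;cv2.imwrite('pics/c8.png',o)
goto(*target(.105,10,.056))
"
```

```text
az 5.923165343213162 dworld -0.02316534321315089
shift [ 0.0002 -0.0008  0.0002] turn 0.0004043115114240056 t 7.3333 tcp [ 0.6399 -0.0213  0.0562] F [-0.16 -0.21 -1.65] gap 0.178 q [-0.21  0.77  1.51  0.    0.87 -0.31]
az 5.914260619872707 dworld -0.014260619872700886
shift [0.0002 0.0046 0.0009] turn 0.00024889477015396506 t 7.4333 tcp [ 0.6401 -0.0218  0.0562] F [-0.63  0.2  -0.76] gap 0.175 q [-0.21  0.77  1.51  0.    0.87 -0.31]
```

View pics/c8.png

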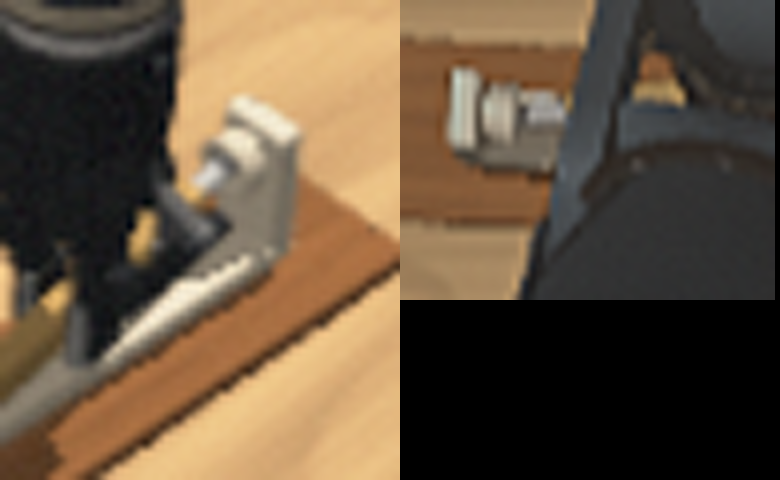

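>>> step_arm(
  commands=[
    [0,0.002,0.001,0],
    [0,0.004,0.001,0],
    [0,0.006,0.0014,0],
    [0,0.0076,0.0014,0],
    [0,0.0076,0.0014,0],
    [0,0.0076,0.0014,0],
  ],
)

```text
t: 7.93
tcp_pos: [0.6408, -0.0152, 0.0563]
tool_rot: [-0.036, 0.709, 0.037, 0.703]
force: [-1.1, -4.4, -1.6]
finger_gap: 0.18
```

```bash
python3 -c "
from h import *
goto(*target(.108,10,.056));goto(*target(.118,10,.056))
"
```

```text
az 5.962318831882999 dworld -0.062318831882990366
shift [0.0003 0.0012 0.0002] turn 0.0010876688023549995 t 7.9333 tcp [ 0.6408 -0.0152  0.0563] F [-1.09 -4.43 -1.64] gap 0.18 q [-0.2   0.77  1.51 -0.    0.87 -0.3 ]
az 5.962318831882999 dworld -0.062318831882990366
shift [0.0003 0.011  0.0019] turn 0.0010876688023549995 t 7.9333 tcp [ 0.6408 -0.0152  0.0563] F [-1.09 -4.43 -1.64] gap 0.18 q [-0.2   0.77  1.51 -0.    0.87 -0.3 ]
```

>>> step_arm(
  commands=[
    [0,0.002,0.0004,0],
    [0,0.004,0.0007,0],
    [0,0.005,0.001,0],
    [0,0.006,0.0012,0],
    [0,0.007,0.0014,0],
    [0,0.008,0.0015,0],
    [0,0.008,0.0015,0],
    [0,0.008,0.0015,0],
  ],
)

```text
t: 8.6
tcp_pos: [0.6409, -0.0097, 0.0564]
tool_rot: [-0.039, 0.71, 0.037, 0.702]
force: [-1.8, -9.0, -0.7]
finger_gap: 0.174
```

```bash
python3 -c "
from h import *
goto(*target(.115,10,.056));goto(*target(.118,10,.056));snap('wrist','w9.png')
"
```

```text
az 6.088438319984035 dworld -0.18843831998403004
shift [0.0004 0.0025 0.0007] turn 0.003288869120647953 t 8.6 tcp [ 0.6409 -0.0097  0.0564] F [-1.76 -8.99 -0.7 ] gap 0.174 q [-0.19  0.77  1.5  -0.01  0.87 -0.29]
az 6.088438319984035 dworld -0.18843831998403004
shift [0.0003 0.0055 0.0012] turn 0.003288869120647953 t 8.6 tcp [ 0.6409 -0.0097  0.0564] F [-1.76 -8.99 -0.7 ] gap 0.174 q [-0.19  0.77  1.5  -0.01  0.87 -0.29]
```

View pics/w9.png

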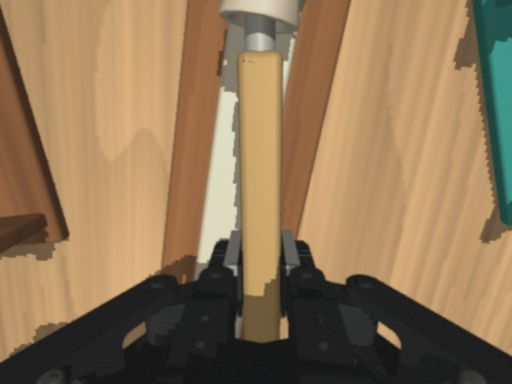

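>>> step_arm(
  commands=[
    [0,0.004,0.0008,0.003],
    [0,0.005,0.001,0.003],
    [0,0.006,0.0012,0.003],
    [0,0.007,0.0013,0.003],
    [0,0.0076,0.0014,0.003],
    [0,0.0076,0.0014,0.003],
  ],
)

```text
t: 9.15
tcp_pos: [0.6407, -0.0056, 0.0565]
tool_rot: [-0.041, 0.711, 0.035, 0.701]
force: [-2.9, -12.6, -0.0]
finger_gap: 0.174
```

```bash
python3 -c "
from h import *
goto(*target(.117,10,.056));
for y in(8,6,4,2,0):goto(*target(.117,y,.056))
"
```

```text
az 6.089892402603504 dworld -0.1898924026035047
shift [0.0005 0.0004 0.0008] turn 0.0033142476499538093 t 9.15 tcp [ 0.6407 -0.0056  0.0565] F [ -2.88 -12.57  -0.04] gap 0.174 q [-0.18  0.77  1.5  -0.01  0.87 -0.27]
az 6.089892402603504 dworld -2.1898924026035047
shift [ 0.0006  0.0005 -0.0032] turn 0.0382208326898404 t 9.15 tcp [ 0.6407 -0.0056  0.0565] F [ -2.88 -12.57  -0.04] gap 0.174 q [-0.18  0.77  1.5  -0.01  0.87 -0.27]
az 6.089892402603504 dworld -4.189892402603505
shift [ 0.0006  0.0007 -0.0071] turn 0.07312741772972699 t 9.15 tcp [ 0.6407 -0.0056  0.0565] F [ -2.88 -12.57  -0.04] gap 0.174 q [-0.18  0.77  1.5  -0.01  0.87 -0.27]
az 6.089892402603504 dworld -6.189892402603505
shift [ 0.0007  0.0011 -0.0111] turn 0.10803400276961359 t 9.15 tcp [ 0.6407 -0.0056  0.0565] F [ -2.88 -12.57  -0.04] gap 0.174 q [-0.18  0.77  1.5  -0.01  0.87 -0.27]
az 6.089892402603504 dworld -8.189892402603505
shift [ 0.0007  0.0016 -0.015 ] turn 0.14294058780950017 t 9.15 tcp [ 0.6407 -0.0056  0.0565] F [ -2.88 -12.57  -0.04] gap 0.174 q [-0.18  0.77  1.5  -0.01  0.87 -0.27]
az 6.089892402603504 dworld -10.189892402603505
shift [ 0.0008  0.0022 -0.0189] turn 0.17784717284938675 t 9.15 tcp [ 0.6407 -0.0056  0.0565] F [ -2.88 -12.57  -0.04] gap 0.174 q [-0.18  0.77  1.5  -0.01  0.87 -0.27]
```

>>> step_arm(
  commands=[
    [0.0003,0.0036,0.0,0.02],
    [0.0005,0.0038,-0.0018,0.038],
    [0.0005,0.0039,-0.0037,0.055],
    [0.0005,0.004,-0.0057,0.073],
    [0.0005,0.0042,-0.0077,0.09],
    [0.0005,0.0044,-0.0097,0.108],
    [0.0005,0.0044,-0.0097,0.108],
  ],
)

```text
t: 9.73
tcp_pos: [0.6298, -0.0058, 0.0567]
tool_rot: [-0.005, 0.712, -0.005, 0.702]
force: [-2.4, -11.9, 2.8]
finger_gap: 0.176
```

```bash
python3 -c "
from h import *
for y in(4,2,0):goto(*target(.117,y,.056))
snap('scene','s10.png');snap('top','t10.png');snap('wrist','w10.png')
im=cv2.imread('pics/s10.png');a=cv2.resize(im[215:265,222:267],None,fx=9,fy=9,interpolation=2)
im=cv2.imread('pics/t10.png');b=cv2.resize(im[135:175,280:325],None,fx=8,fy=8,interpolation=2)
o=np.zeros((450,765,3),np.uint8);o[:450,:405]=a;o[:320,405:765]=b;cv2.imwrite('pics/c10.png',o)
"
```

```text
az -0.02697018171547247 dworld -0.0730298182845246
shift [ 0.0007  0.0001 -0.0002] turn 0.0012746107811981112 t 9.7333 tcp [ 0.6298 -0.0058  0.0567] F [ -2.38 -11.89   2.76] gap 0.176 q [-0.18  0.76  1.53 -0.02  0.86 -0.16]
az -0.02697018171547247 dworld -2.0730298182845246
shift [ 0.0008  0.0001 -0.0041] turn 0.0361811958210847 t 9.7333 tcp [ 0.6298 -0.0058  0.0567] F [ -2.38 -11.89   2.76] gap 0.176 q [-0.18  0.76  1.53 -0.02  0.86 -0.16]
az -0.02697018171547247 dworld -4.073029818284525
shift [ 0.0008  0.0004 -0.0081] turn 0.0710877808609713 t 9.7333 tcp [ 0.6298 -0.0058  0.0567] F [ -2.38 -11.89   2.76] gap 0.176 q [-0.18  0.76  1.53 -0.02  0.86 -0.16]
```

View pics/c10.png

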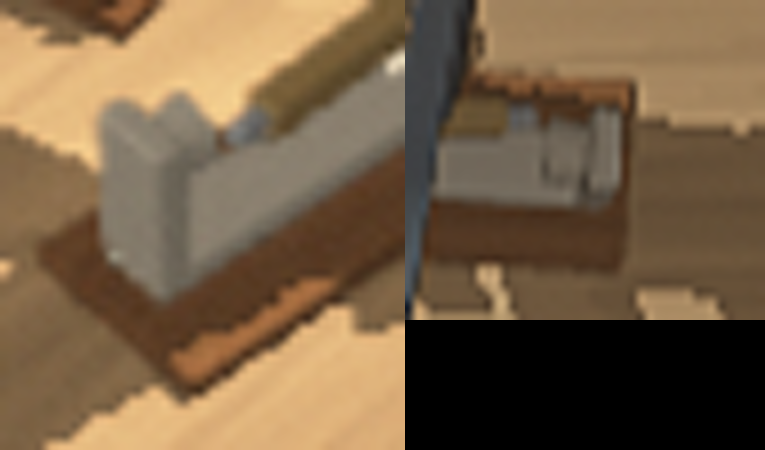

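The fixed tip, at top crop (537,118), is just in front of the mouth (545,150) with a small gap. I'll finish the alignment turn.

>>> step_arm(
  commands=[
    [0.0006,0.0034,-0.001,0.018],
    [0.0008,0.0034,-0.003,0.036],
    [0.0008,0.0035,-0.005,0.053],
    [0.0008,0.0036,-0.007,0.071],
    [0.0008,0.0036,-0.007,0.071],
    [0.0008,0.0036,-0.007,0.071],
  ],
)

```text
t: 10.38
tcp_pos: [0.6227, -0.0056, 0.0568]
tool_rot: [0.018, 0.712, -0.031, 0.702]
force: [-2.7, -12.0, 2.7]
finger_gap: 0.176
```

```bash
python3 -c "
from h import *
goto(*target(.117,0,.056))
snap('scene','s11.png');snap('top','t11.png');snap('wrist','w11.png')
im=cv2.imread('pics/s11.png');a=cv2.resize(im[215:265,222:267],None,fx=9,fy=9,interpolation=2)
im=cv2.imread('pics/t11.png');b=cv2.resize(im[135:175,280:325],None,fx=8,fy=8,interpolation=2)
o=np.zeros((450,765,3),np.uint8);o[:450,:405]=a;o[:320,405:765]=b;cv2.imwrite('pics/c11.png',o)
goto(*target(.117,0,.056))
"
```

```text
az -3.963293136551361 dworld -0.13670686344863725
shift [ 0.0009  0.0001 -0.0011] turn 0.00238598487725301 t 10.3833 tcp [ 0.6227 -0.0056  0.0568] F [ -2.75 -11.96   2.66] gap 0.176 q [-0.18  0.76  1.55 -0.03  0.84 -0.09]
az -3.954243480048971 dworld -0.14575651995102135
shift [ 0.0009  0.0001 -0.0011] turn 0.0025439311793941264 t 10.5333 tcp [ 0.6228 -0.0056  0.0568] F [ -3.08 -11.15   3.42] gap 0.178 q [-0.18  0.76  1.55 -0.03  0.84 -0.09]
```

View pics/c11.png

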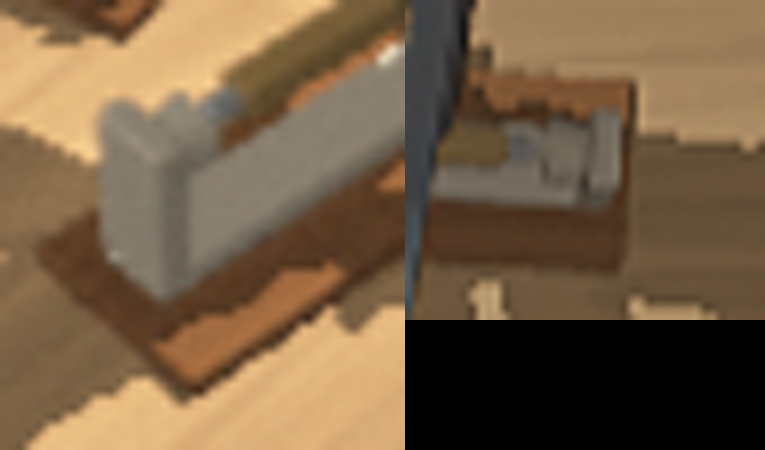

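View pics/w11.png

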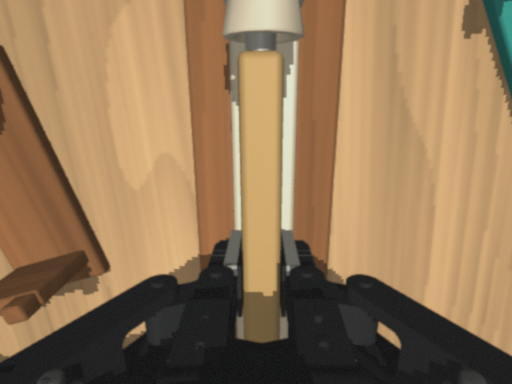

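```bash
python3 -c "
from h import *
c=cam('scene');s,t,M=tool();print(M.round(3), s['ft_torque'])
im=cv2.imread('pics/s11.png');S=8
x0,y0=222,175
a=cv2.resize(im[y0:y0+75,x0:x0+90],None,fx=S,fy=S,interpolation=cv2.INTER_CUBIC)
k=lambda p:tuple(int(v) for v in ((p-[x0,y0]+.5)*S))
for y in(.0854,-.0846,-.0986):
  q=k(proj(c,t+M@[-.019,y,0]));print(y,q);cv2.circle(a,q,3,(0,0,255),1)
az=np.radians(AZ);u=np.array([np.cos(az),np.sin(az)])
for ss in(.096,.104,-.098,-.106):
  q=k(proj(c,[*(H+u*ss),.075]));cv2.circle(a,q,3,(255,0,0),1);print(q)
cv2.imwrite('pics/c12.png',a)
"
```

```text
[[-0.015  0.069  0.998]
 [-0.019  0.997 -0.069]
 [-1.    -0.02  -0.014]] [-1.41028958  0.40633237  0.25894463]
0.0854 (518, 217)
-0.0846 (207, 408)
-0.0986 (179, 425)
(528, 207)
(541, 198)
(170, 432)
(154, 442)
```

View pics/c12.png

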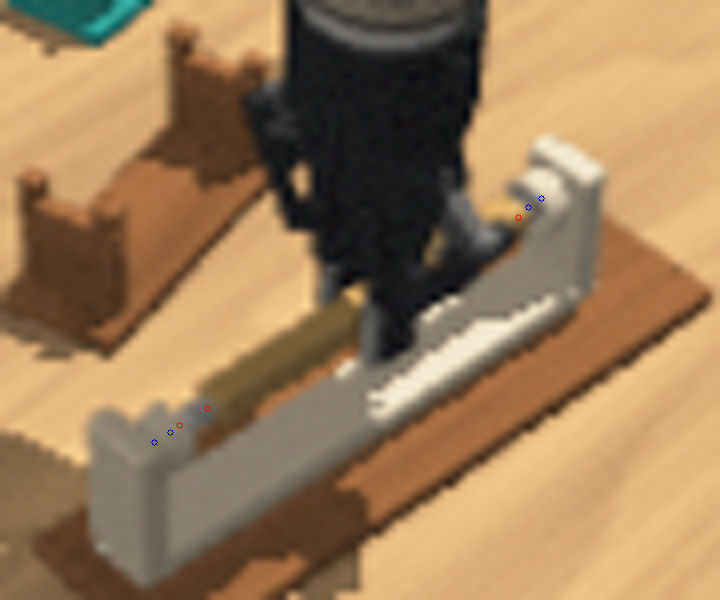

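Pin and cup are aligned to about 2 mm, with the tool tilted slightly (about 1°) under load. I'll trim this and let the spring out slowly in two stages.

>>> step_arm(
  commands=[
    [0.0015,0.0036,-0.0015,0.01],
    [0.0018,0.0036,-0.002,0.01],
    [0.0018,0.003,-0.002,0.01],
    [0.0018,0.0015,-0.002,0.01],
    [0.0018,0.0,-0.002,0.01],
    [0.0018,-0.0015,-0.002,0.01],
    [0.0018,-0.003,-0.002,0.01],
    [0.0018,-0.003,-0.002,0.01],
  ],
)

```text
t: 11.2
tcp_pos: [0.6213, -0.0109, 0.0562]
tool_rot: [0.02, 0.711, -0.036, 0.702]
force: [-1.7, -7.6, 3.5]
finger_gap: 0.177
```

```bash
python3 -c "
from h import *
goto(*target(.117,0,.056));goto(*target(.106,0,.056))
s,t,M=tool();print(M.round(3))
snap('scene','s13.png');snap('top','t13.png')
im=cv2.imread('pics/s13.png');a=cv2.resize(im[215:265,222:267],None,fx=9,fy=9,interpolation=2)
im=cv2.imread('pics/t13.png');b=cv2.resize(im[135:175,280:325],None,fx=8,fy=8,interpolation=2)
o=np.zeros((450,765,3),np.uint8);o[:450,:405]=a;o[:320,405:765]=b;cv2.imwrite('pics/c13.png',o)
"
```

```text
az -4.530186351492522 dworld 0.43018635149252304
shift [ 0.0001  0.0055 -0.0001] turn -0.00750816823068615 t 11.2 tcp [ 0.6213 -0.0109  0.0562] F [-1.73 -7.57  3.52] gap 0.177 q [-0.19  0.76  1.56 -0.03  0.84 -0.09]
az -4.530186351492522 dworld 0.43018635149252304
shift [ 0.0004 -0.0055  0.    ] turn -0.00750816823068615 t 11.2 tcp [ 0.6213 -0.0109  0.0562] F [-1.73 -7.57  3.52] gap 0.177 q [-0.19  0.76  1.56 -0.03  0.84 -0.09]
[[-0.013  0.079  0.997]
 [-0.022  0.997 -0.079]
 [-1.    -0.023 -0.012]]
```

View pics/c13.png

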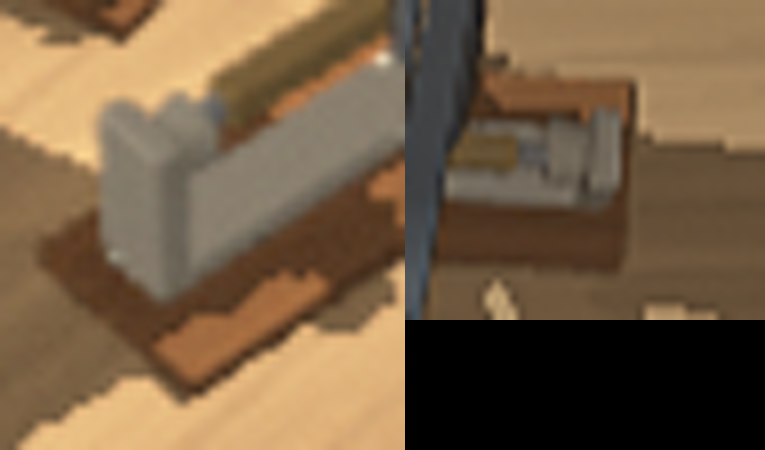

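>>> step_arm(
  commands=[
    [0,0.001,0,0],
    [0,0,0,0],
    [0,-0.001,0,0],
    [0,-0.002,0,0],
    [0,-0.003,0,0],
    [0,-0.0035,0,0],
    [0,-0.0035,0,0],
  ],
)

```text
t: 11.88
tcp_pos: [0.6211, -0.0155, 0.057]
tool_rot: [0.019, 0.711, -0.036, 0.702]
force: [-0.9, -5.7, 2.3]
finger_gap: 0.18
```

```bash
python3 -c "
from h import *
goto(*target(.106,0,.056))
s,t,M=tool();print(M.round(3))
"
```

```text
az -4.5210131315760025 dworld 0.42101313157600373
shift [ 0.001  -0.0009 -0.0002] turn -0.0073480653401333685 t 11.8833 tcp [ 0.6211 -0.0155  0.057 ] F [-0.88 -5.66  2.25] gap 0.18 q [-0.19  0.76  1.56 -0.03  0.84 -0.09]
[[-0.013  0.079  0.997]
 [-0.023  0.997 -0.079]
 [-1.    -0.024 -0.011]]
```

>>> step_arm(
  commands=[
    [0,0.0,0,0],
    [0,-0.001,0,0],
    [0,-0.002,0,0],
    [0,-0.0025,0,0],
    [0,-0.0025,0,0],
    [0,-0.0025,0,0],
  ],
)

```text
t: 12.38
tcp_pos: [0.621, -0.0175, 0.0571]
tool_rot: [0.02, 0.711, -0.036, 0.702]
force: [-1.9, -0.5, 1.8]
finger_gap: 0.177
```

```bash
python3 -c "
from h import *
goto(*target(.104,0,.056))
snap('scene','s14.png');snap('wrist','w14.png')
im=cv2.imread('pics/s14.png');a=cv2.resize(im[175:265,222:312],None,fx=6.5,fy=6.5,interpolation=2);cv2.imwrite('pics/c14.png',a)
goto(*target(.104,0,.056))
"
```

```text
az -4.522706952764183 dworld 0.42270695276418735
shift [ 0.0012 -0.0008 -0.0002] turn -0.007377628096807215 t 12.3833 tcp [ 0.621  -0.0175  0.0571] F [-1.91 -0.46  1.75] gap 0.177 q [-0.2   0.76  1.56 -0.03  0.84 -0.09]
az -4.517517172868758 dworld 0.4175171728687701
shift [ 0.0011 -0.0008 -0.0002] turn -0.007287049350178377 t 12.4833 tcp [ 0.621  -0.0176  0.0571] F [-0.73 -0.68  1.67] gap 0.177 q [-0.2   0.76  1.56 -0.03  0.84 -0.09]
```

View pics/c14.png

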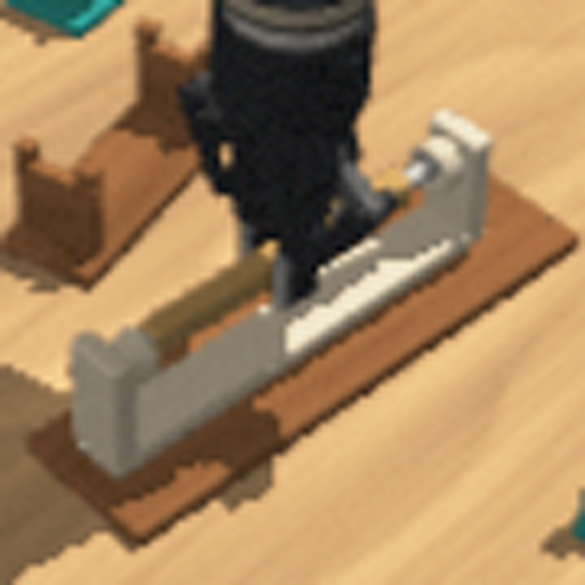

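Fy dropped to about 0 where both ends should be seated, so I release.

>>> step_arm(
  commands=[
    [0,0,0,0],
    [0,0,0,0],
    [0,0,0,0],
    [0,0,0,0],
    [0,0,0,0],
    [0,0,0,0],
  ],
  jaw=0.045,
)

```text
t: 12.98
tcp_pos: [0.6211, -0.0175, 0.057]
tool_rot: [0.02, 0.711, -0.036, 0.702]
force: [-0.1, 0.4, 0.1]
finger_gap: 0.526
```

```bash
python3 -c "
from h import *
goto(*target(.104,0,.056))
snap('scene','s15.png');snap('wrist','w15.png')
im=cv2.imread('pics/s15.png');a=cv2.resize(im[175:265,222:312],None,fx=6.5,fy=6.5,interpolation=2);cv2.imwrite('pics/c15.png',a)
"
```

```text
az -4.523765098160429 dworld 0.4237650981604304
shift [ 0.001  -0.0009 -0.0003] turn -0.007396096217936477 t 12.9833 tcp [ 0.6211 -0.0175  0.057 ] F [-0.1   0.4   0.05] gap 0.526 q [-0.2   0.76  1.56 -0.03  0.84 -0.09]
```

View pics/w15.png

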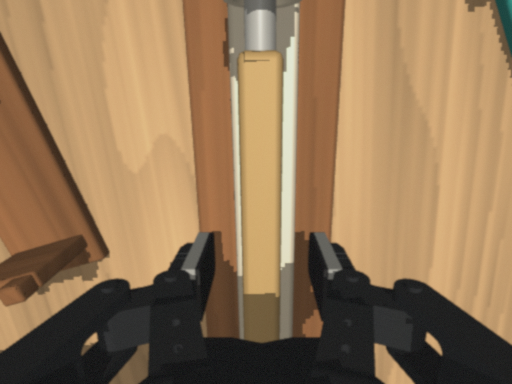

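View pics/c15.png

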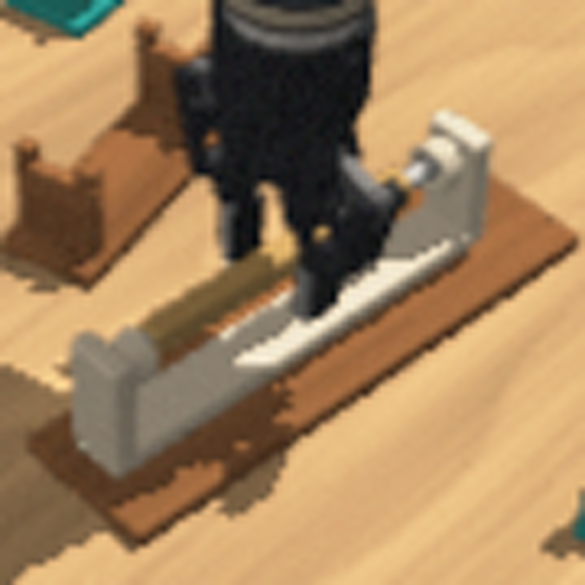

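The perch stays up between both cups with the fingers open. I'll withdraw upwards and inspect.

>>> step_arm(
  commands=[
    [-0.015,0,0,0],
    [-0.04,0,0,0],
    [-0.075,0,0,0],
    [-0.11,0,0,0],
    [-0.15,0,0,0],
    [-0.15,0,0,0],
    [-0.15,0,0,0],
    [-0.15,0,0,0],
  ],
)

```text
t: 13.75
tcp_pos: [0.6224, -0.014, 0.2068]
tool_rot: [0.02, 0.711, -0.036, 0.702]
force: [-0.1, 1.4, -1.3]
finger_gap: 0.525
```

>>> step_arm(
  commands=[
    [-0.02,-0.02,-0.03,0],
    [-0.04,-0.04,-0.06,0],
    [-0.04,-0.06,-0.09,0],
    [-0.04,-0.08,-0.12,0],
    [-0.04,-0.1,-0.14,0],
    [-0.04,-0.1,-0.14,0],
    [-0.04,-0.1,-0.14,0],
    [-0.04,-0.1,-0.14,0],
  ],
)

```text
t: 14.42
tcp_pos: [0.4756, -0.1016, 0.2498]
tool_rot: [0.02, 0.711, -0.036, 0.702]
force: [-0.8, -0.7, -0.7]
finger_gap: 0.524
```

```bash
python3 -c "
from h import *
goto(*target(.104,0,.056))
for n in('scene','wrist','top'):snap(n,n+'16.png')
im=cv2.imread('pics/scene16.png');a=cv2.resize(im[175:265,215:325],None,fx=7,fy=6.6,interpolation=2);cv2.imwrite('pics/c16.png',a)
im=cv2.imread('pics/top16.png');a=cv2.resize(im[125:185,205:325],None,fx=6.5,fy=6.5,interpolation=2);cv2.imwrite('pics/d16.png',a)
"
```

```text
az -4.565419463513075 dworld 0.4654194635130864
shift [0.1898 0.0988 0.1405] turn -0.008123102041168973 t 14.4167 tcp [ 0.4756 -0.1016  0.2498] F [-0.8  -0.67 -0.66] gap 0.524 q [-0.42  0.32  1.74 -0.03  1.08 -0.33]
```

View pics/c16.png

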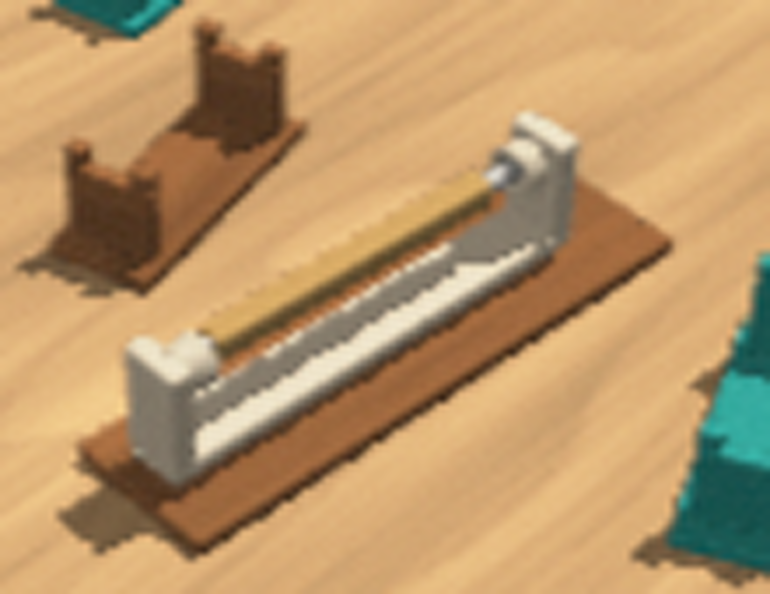

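View pics/wrist16.png

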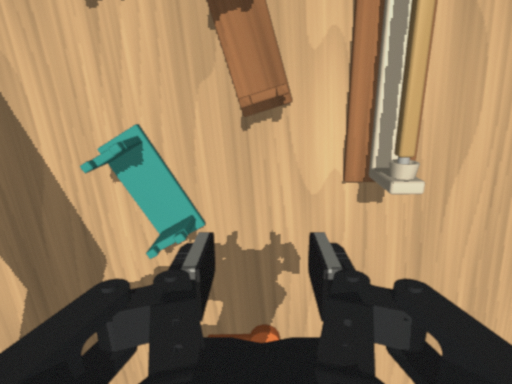

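View pics/d16.png

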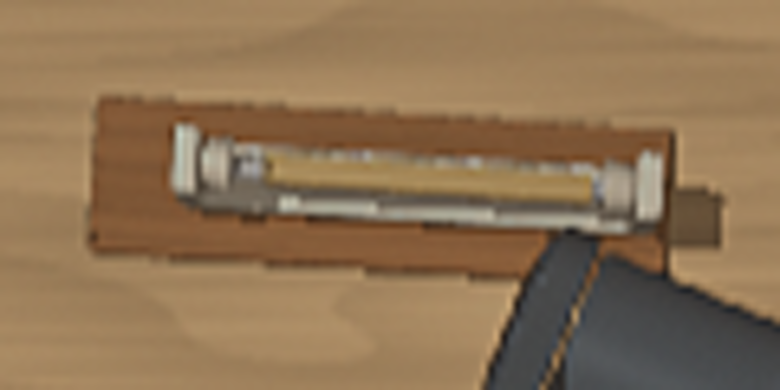

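The perch hangs in both cups: the top crop shows bar ends at (268,168) and (592,190), in line with the cups at (215,163) and (620,187). I'll check the numbers before handing in.

```bash
python3 -c "
from h import *
c=cam('top');f=lambda u,v:((u+.5)/6.5-.5+205,(v+.5)/6.5-.5+125)
a=atz(c,*f(268,168),.081);b=atz(c,*f(592,190),.081);m=(a+b)/2
p=atz(c,*f(186,158),.091);q=atz(c,*f(650,187),.091)
az=lambda v:np.degrees(np.arctan2(v[1],v[0]))
u=(p-q)/np.linalg.norm(p-q);n=np.array([u[1],-u[0],0])
print('az',az(a-b),az(p-q),'len',np.linalg.norm(a-b),'lat',(m-(p+q)/2)@n,'along',(m-(p+q)/2)@u)
i=cv2.absdiff(cv2.imread('pics/top16.png'),cv2.imread('pics/top0.png'))
print('obj diffs',[i[y-15:y+15,x-15:x+15].mean().round(2) for x,y in[(157,145),(166,206),(362,162),(375,205)]])
s=telemetry.sense();print(s['t'],s['force'],np.abs(s['qd']).max())
manip.sign_off()
"
```

```text
az 85.54764926598897 85.85837735513364 len 0.16677123334024194 lat -0.0015808196228016965 along -0.006340930890864271
obj diffs [np.float64(5.39), np.float64(5.43), np.float64(5.19), np.float64(24.38)]
14.5667 [ 0.28115706  0.24990732 -0.8430958 ] 0.0032605880192326346
the job is handed in; nothing more can be done
```

View pics/top16.png

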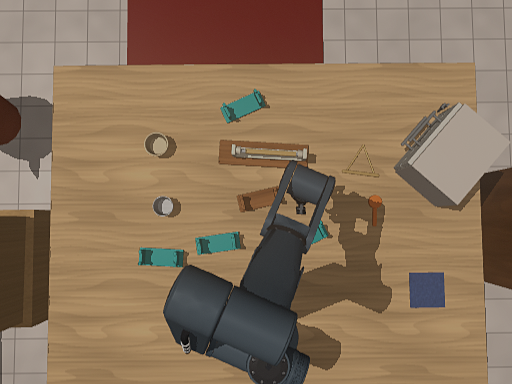

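The perch hangs in the stand with a pin in each cup, and the job was handed in at about 14.6 s. `sign_off` gives no verdict, so this rests on my own checks.

**What I did:**
- I gripped the perch at its middle, lifted it out of the brown wooden rest and brought it in turned about 10°.
- I put the spring pin into the +y cup, pressed it in to a measured peak of about 13 N, and turned the perch in line with the cups.
- I eased it back until the axial force fell to about 0, opened the fingers, and moved clear above.

**Last checks (top picture):**
- **Alignment:** the perch is 0.3° (0.005 rad) off the cup line and about 1.6 mm off the cup axis sideways.
- **Along the axis:** its centre is about 6 mm from the middle between the cups. It should be about 23–26 mm from the foot's middle, within the 35 mm limit.
- **Gripper:** it is open and clear of everything, with only noise in the wrist force.
- **Other things:** the feeding cup, ramekin, swing and rattle look unmoved in the last picture. The automatic comparison flagged the rattle (24 against about 5 for the others). The picture shows it in the same place with the arm's shadow over it.

**Not measured exactly:**
- **Pitch:** the tool was tilted about 0.024 rad when I let go, so one end may sit 2–3 mm lower than the other. The cup clearance keeps this below about 0.034 rad, inside the 0.04 limit.
- **Spring force at rest:** I did not measure it after release. At about 4 mm of compression it should be about 4 N.

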